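Release the safety tab and open the sample case

TASK

Open the grey sample case: gently push the black safety tab aside, away from the latch, until you feel it come up against its end stop (do not pinch or force it), then swing the steel latch right up and raise the lid to about 45 degrees so that it stays open. Leave lid, latch and tab so, let go, and do not disturb the glassware and other things standing around.

Things in the scene. Friction and masses are not known exactly. Their poses are not given: they have to be found in the camera images.
- case: Grey sample case with aluminium corners, fast on the bench, front towards the robot; tub 170 (x) x 260 (y) x 75 mm high, with the 30 mm deep lid 105 mm. Origin: centre of the underside; z up, +x from front to back (to the lid's hinge), +y along the front to the robot's left. All 'case frame' points below are in mm from here, lid shut. On the lid are only the latch housing and the tab.
- housing_top (a point): Centre of the flat top of the dark steel latch housing on the lid, 68 (x) x 150 (y) x 20 mm high, at (-49, 10, 125) in the case frame. Inside it the tab blocks the latch. Its top is bare but for the tab: closed fingers can come down beside the tab on its -y side, where 60 mm are free.
- tab: Safety tab: black ribbed thumb piece standing up from a slot in the housing, 28 (x) x 12 (y) x 26 mm high. Origin: centre of its foot, level with the housing's top; at the start at (-45, 5, 125) in the case frame. It slides only along the case's +y (friction about 2.5 N) and stays where left. Push it on its -y side with closed fingers. More than 15 N on it breaks it, so never pinch it.
- slot_start (a point): The tab's locked place, (-45, 5, 125) in the case frame. The latch is free only when the tab is up against its end stop (or the last 1.5 mm before it). The stop is hidden in the housing, 8 to 36 mm from here along +y, different each time, and cannot be seen: feel for it. It is a stiff rubber buffer, about 6 N per mm, giving 6 mm at most.
- latch_pivot (a point): Pivot axis of the main latch (parallel to the case's y), carried by the lid, at (-105, 0, 113) in the case frame.
- latch_grip (a point): Centre of the latch's grip: a plain steel block 30 (x) x 26 (y) x 18 mm high that swivels freely on a pin (along the case's y) at the end of the latch lever, a round rod 10 mm thick which sticks out level over the case's front; 60 mm ahead of the pivot, at the start at (-165, 0, 113) in the case frame. Pinch it from above across its 26 mm: it keeps level while the lever swings.
- latch (a joint): Angle of the main latch against the lid, rad: 0 = down, locked, lever level; grows as the grip swings up and back over the lid, to its stop at 1.2. Friction holds it where left (about 1 N at the grip). With the tab not released it gives no more than about 0.1. When down, its hook holds the lid shut.
- lid_hinge (a point): Hinge axis of the lid (parallel to the case's y), at the back upper edge of the tub, (85, 0, 75) in the case frame.
- lid (a joint): Opening angle of the lid, rad: 0 = shut; grows as its front rises, to 1.2. The stiff hinge holds it where left; raising it takes about 5 to 9 N at the grip. With the latch up at its stop, pulling the grip further up and back about the lid's hinge raises the lid.
- amber_bottle: Bystander, not to be shifted: amber glass reagent bottle, 86 mm across, 190 tall, beside the case's right (-y) end. Origin: centre of its underside.
- beaker: Bystander, not to be shifted: glass beaker, 90 mm across, 120 tall, beside the case's left (+y) end. Origin: centre of its underside.
- small_beaker: Bystander, not to be shifted: small glass beaker, 56 mm across, 50 tall, near the case's front left corner. Origin: centre of its underside.
- spatula: Bystander, not to be shifted: steel spatula, 180 mm long, lying flat in front of the case to the right. Origin: centre of its underside.
- blue_cap_bottle: Bystander, not to be shifted: clear bottle with a blue cap, 86 mm across, 170 tall, to the right. Origin: centre of its underside.
- blue_cap_jar: Bystander, not to be shifted: clear jar with a blue cap, 80 mm across, 120 tall, to the left. Origin: centre of its underside.
- tube_rack: Bystander, not to be shifted: orange tube rack, 200 x 75 x 30 mm, to the far left. Origin: centre of its underside.

How it is judged (in metres and radians):
On the way, in this order (a step that is already met when the one before it is completed fails the run):
1. the safety tab has been slid aside (at least 5 mm) while lid and latch are still down (distance of tab from where it was at the start of the episode above 0.005 m and value of joint lid below 0.08 rad and value of joint latch below 0.2 rad), for 0.1 s.
2. the latch is swung up (over 0.9 rad) while the lid is still nearly shut (under 0.3 rad) (value of joint latch above 0.9 rad and value of joint lid below 0.3 rad), for 0.1 s.
At the end, for the whole second after the job is handed in: The lid stands open between 0.6 and 1.1 rad (34 to 63 degrees) and at rest, the latch is up (over 0.8 rad against the lid), and the tab is still aside (at least 5 mm from its locked place) (value of joint lid between 0.6 and 1.1 rad and value of joint latch above 0.8 rad and y of tab in the frame of lid_hinge above 0.01 m and velocity of joint lid between -0.05 and 0.05 rad/s); the robot touches nothing.
It fails at once if more than 15 N on the safety tab (contact force between tab and the fingers above 15 N).
It fails at once if one of the glass vessels, bottles or other bystanders is shifted by more than 30 mm (distance of any of amber_bottle, beaker, small_beaker, spatula, blue_cap_bottle, blue_cap_jar, tube_rack from where it was at the start of the episode above 0.03 m).
It also fails if it takes over 56 s, if anything falls off the work surface, if the arm or the gripper's body presses on something with over 40 N, if the wrist force passes 120 N, or if a joint passes its speed limit or range.

ROBOT

A 6-joint arm with a two-finger parallel gripper is mounted at the origin on the work surface. World frame = base frame: x ahead of the robot, y to its left, z up, the work surface at z = 0. Lengths are in mm, angles in rad, forces in N, time in s.
With the tool pointing down it reaches from about 325 to 900 mm from the base axis. Payload 3.5 kg.
Tool frame: the origin (TCP) lies at the very end of the fingers, on their centre line; the grasp point (between the pads) lies 19 mm behind it; z points along the fingers, y is the line along which they close (so a half turn about z gives the same grasp; the last joint's range is limited). The gripper opens to 85 mm and grips with 20 to 120 N. Pads are 22 mm wide; open, the fingers measure 114 mm over their backs; the gripper's body (76 mm by 85 mm) begins 54 mm behind the grasp point. The pads swing forward as they close: fully open they stand 13 mm farther back than shut.
Start: joints at [1.062, 0.276, -0.026, 1.268, 0, 1.467], TCP at [246.727, 574.236, 195.913] pointing down, gripper open.
Joint ranges: [-3.12, 3.12], [-0.85, 1.88], [-1.08, 1.24], [-1.95, 2.15], [-1.57, 1.53], [-3.14, 3.14]. Speed limits (rad/s): [2.57, 2.57, 3.14, 3.14, 3.14, 3.14].

INTERFACE

Orientations are given as a unit quaternion [w, x, y, z].
In Python, from rig import move_to, movel, move_j, gripper_to, sleep, solve_ik, get_state, capture, PlanningError, close_job, trace, mark_of gives the robot as it stands. The module is installed in compiled form; this text tells all that it offers. Calls block until the motion is done:
- move_to(position, orientation): joint-space move of the TCP to a pose.
- movel(position, max_speed=150, rotation=None, until_force=None): straight line of the TCP; rotation=None keeps the orientation; max_speed is the mean speed in mm/s. With until_force (N) it stops when the force on the tool has changed by that much, and returns True; else False.
- move_j(angles): joint-space move.
- gripper_to(opening, strength=None): finger opening in mm; strength is the grip in N (None keeps the last); returns when the fingers have stopped.
- sleep(seconds).
- solve_ik(position, orientation): joint angles nearest the present ones, or None.
- get_state(): the state.
- capture(name): name is "side" or "top"; returns a dict with "image" (480x640x3 uint8, blue, green, red), "range_z" (480x640 float32, mm along the optical axis (not along the pixel's ray), 0 where there is no reading), "intrinsics" (3x3 intrinsics, pixels), "rvec" (rotation vector, rad) and "tvec" (3), from world to camera coordinates, as OpenCV has them. Camera axes: x right, y down, z forward; pixel columns grow to the right and rows downward; lengths in mm; the calibration is good to about 2 mm. A picture is of the moment at which its call begins.
A pose or a line that the arm cannot do raises PlanningError and nothing moves.
- close_job(): hands the job in; it is judged then, once.
Trained networks look in a picture, given as the dict that the camera call returned (one of the last four; its "shot" number tells which), for a name from the list of things; names that differ only in an ending like _2 or _b are one class to them, and where a whole thing is asked for, a point or a joint stands for the part that bears it (a point fixed in the world has none). Each returns a list of dicts, best first, with "confidence" (0 to 1); they miss things now and then, are a little off and sometimes report something else, mostly with a low value. They report only what shows in the picture. A call takes as long as a camera call.
- trace(picture, label): "mask" (480x640 bool, what is visible of it).
- mark_of(picture, label): "location" ([x, y, z] in mm, in the coordinates of the camera as it stood for that picture, good to about 4 mm: a listed point, or the origin of a listed thing).
The state is a dict: "clock": time; "joint_pos": joint angles; "qvel": joint speeds; "joint_torque": joint torques, N m; "eef_pos": TCP position; "tcp_rot": TCP orientation; "ft_force": force on the tool from outside, world axes, zero at the start; "torque": the same for the moment, N m; "gripper_width": finger opening in mm; "grip_force": force on a finger pad.
Only numpy, scipy, OpenCV 4.12 (cv2) and the standard library are available. Lean on these libraries where they do the work, as an engineer would, in place of code of your own. Each camera call takes 0.05 s, during which the arm holds its last target. There are 200 camera calls.

## Working session

There is one attempt and no reset: what is moved stays moved. The work goes in short steps, each a Python script; the robot and the scene stay as the last script left them, time stands still between calls to the robot, and variables do not carry over. Pictures are saved under pics/ and viewed, at most 10 in all, crops included, and the job is handed in when it is done.

```bash
mkdir -p pics; cat > h.py <<'E'
import numpy as np, cv2
from rig import *
def w(p,pic):
    R,_=cv2.Rodrigues(np.array(pic["rvec"],float)); return R.T@(np.array(p,float)-np.array(pic["tvec"],float).ravel())
def cloud(pic,mask=None):
    z=pic["range_z"]; m=(z>0) if mask is None else (z>0)&mask
    v,u=np.nonzero(m); K=np.array(pic["intrinsics"]); d=z[v,u]
    P=np.c_[(u-K[0,2])*d/K[0,0],(v-K[1,2])*d/K[1,1],d]
    R,_=cv2.Rodrigues(np.array(pic["rvec"],float)); return (P-np.array(pic["tvec"]).ravel())@R, u, v
E
python3 - <<'E'
from h import *
for n in("top","side"):
    p=capture(n); cv2.imwrite(f"pics/{n}0.png",p["image"])
    for l in ("case","housing_top","tab","latch_pivot","latch_grip","lid_hinge"):
        r=mark_of(p,l); print(n,l,[(np.round(w(a["location"],p),1),round(a["confidence"],2)) for a in r[:2]])
    for l in ("case","tab","latch_grip"):
        r=trace(p,l)
        if r:
            X,u,v=cloud(p,r[0]["mask"]); print(" mask",l,len(X),np.median(X,0).round(),np.percentile(X,2,axis=0).round(),np.percentile(X,98,axis=0).round())
            if l=="case":
                t=X[np.abs(X[:,2]-105)<6]
                if len(t)>50: print(cv2.minAreaRect(t[:,:2].astype(np.float32)))
            if l=="tab":
                t=X[X[:,2]>140]; 
                if len(t)>5: print(' tabtop',t.mean(0),cv2.minAreaRect(t[:,:2].astype(np.float32)))
s=get_state();print(s)
E
```

```text
top case [(array([ 6.199e+02, -6.900e+00,  6.000e-01]), 0.58)]
top housing_top [(array([571.8,  14.3, 123.8]), 0.6)]
top tab [(array([573.3,   2.7, 128.9]), 0.61)]
top latch_pivot [(array([514.9,   9.2, 109.6]), 0.95)]
top latch_grip [(array([456.4,  12.7, 111.4]), 0.64)]
top lid_hinge [(array([703.3, -23.6,  75.4]), 0.65)]
 mask case 10212 [614.  -3. 106.] [ 503. -134.  100.] [706. 117. 129.]
((605.955078125, -6.6427154541015625), (263.2270812988281, 196.72830200195312), 81.61121368408203)
 mask tab 98 [574.   4. 150.] [561.  -2. 124.] [588.  12. 154.]
 tabtop [574.23723883   3.63742118 150.43888131] ((575.0113525390625, 3.8232898712158203), (12.290106773376465, 28.39848518371582), 88.3368911743164)
 mask latch_grip 434 [489.  11. 120.] [443.  -4.   3.] [534.  28. 126.]
side case [(array([616.1, -11. ,  -0.7]), 0.87), (array([450.5, 398.6,  -3.8]), 0.73)]
side housing_top [(array([570.4,   8.5, 127.1]), 0.85), (array([701.5, -21.8,  77.2]), 0.3)]
side tab [(array([574.8,   6.1, 124.9]), 0.45)]
side latch_pivot [(array([514.3,   8. , 111.8]), 0.79)]
side latch_grip [(array([456.7,  1
[... 389 characters left out ...]
ock': 1.0, 'joint_pos': array([ 1.06158572e+00,  2.76370809e-01, -2.64016691e-02,  1.26801556e+00,
        1.91992630e-05,  1.46740782e+00]), 'qvel': array([-0.00032011, -0.00100541, -0.00030078, -0.00054557, -0.00053518,
       -0.0007787 ]), 'joint_torque': array([-2.82276244e-05, -4.45501077e+01,  2.95573980e+01,  8.29575947e-04,
       -1.71219090e-04,  1.70071743e-06]), 'eef_pos': array([246.72640868, 574.23015292, 195.93065225]), 'tcp_rot': array([-7.90378960e-06,  2.01521509e-01,  9.79484089e-01,  6.84409364e-06]), 'ft_force': array([-0.83511271,  0.19178722, -0.84443772]), 'torque': array([ 0.00375323,  0.02206446, -0.0047908 ]), 'grip_force': 0.0, 'gripper_width': 85.50410829548227}
```

View pics/top0.png

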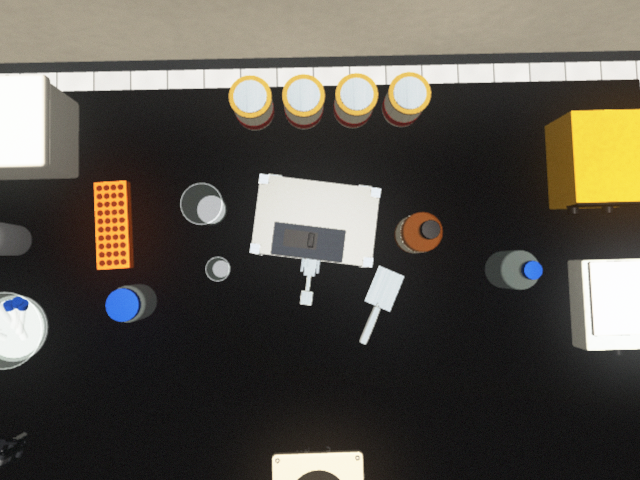

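View pics/side0.png

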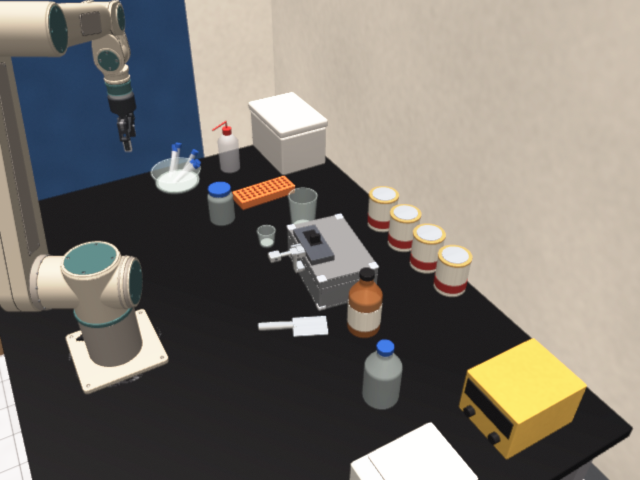

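```bash
cat > fit.py <<'E'
import numpy as np
m=[(-49,10),(-45,5),(-105,0),(-165,0),(85,0),(0,0)]*2
W=[(571.8,14.3),(574.2,3.7),(514.9,9.2),(456.4,12.7),(703.3,-23.6),(619.9,-6.9),(570.4,8.5),(574.8,6.1),(514.3,8),(456.7,14.4),(701.6,-19.7),(616.1,-11)]
m=np.array(m,float);W=np.array(W);a=(m-m.mean(0))@[1,1j];b=(W-W.mean(0))@[1,1j]
th=np.angle((a.conj()*b).sum());R=np.array([[np.cos(th),-np.sin(th)],[np.sin(th),np.cos(th)]])
t=W.mean(0)-R@m.mean(0);print(th,np.degrees(th),t);print((W-m@R.T-t).round(1))
E
python3 fit.py
```

```text
-0.14661052528719878 -8.400164331152522 [618.502596    -7.95783922]
[[ 0.3  5.2]
 [-0.5  0.1]
 [ 0.3  1.8]
 [ 1.1 -3.4]
 [ 0.7 -3.2]
 [ 1.4  1.1]
 [-1.1 -0.6]
 [ 0.1  2.5]
 [-0.3  0.6]
 [ 1.4 -1.7]
 [-1.   0.7]
 [-2.4 -3. ]]
```

```bash
cat >> h.py <<'E'
th=-0.1466; C,S=np.cos(th),np.sin(th); T=np.array([618.5,-8.0])
def cw(x,y,z): return [T[0]+C*x-S*y, T[1]+S*x+C*y, z]
def wc(p):
    d=np.array(p[:2])-T; return np.array([C*d[0]+S*d[1],-S*d[0]+C*d[1],p[2]]).round(2)
a=(th+np.pi)/2; Q=[0,np.cos(a),np.sin(a),0]
def st():
    s=get_state(); print(round(s["clock"],2),wc(s["eef_pos"]),s["ft_force"].round(1),round(s["gripper_width"],1),round(s["grip_force"],1)); return s
E
python3 - <<'E'
from h import *
print(solve_ik(cw(-45,-28,180),Q))
gripper_to(0,20); st()
move_to(cw(-45,-28,200),Q); st()
movel(cw(-45,-28,131),100,until_force=5); st()
print(movel(cw(-45,27,131),10,until_force=6)); s=st()
E
```

```text
[-0.16433768  0.18955259 -0.17072929  1.21051445  0.         -0.01773768]
1.77 [-452.83  521.69  195.93] [ 0.5 -0.8 -0.2] 0.1 0.0
4.2 [-45.08 -27.23 200.02] [-0.3 -0.1 -0.4] -0.2 0.0
5.04 [-44.45 -27.96 131.56] [-0.4 -0.5  0.7] 0.1 0.0
False
10.69 [-45.    26.98 131.01] [ 0.5 -0.1  0.8] -0.3 0.0
```

```bash
python3 - <<'E'
from h import *
ims=[]
for n in("side","top"):
    p=capture(n); u,v=cv2.projectPoints(np.array([cw(-45,20,140)]),np.array(p["rvec"]),np.array(p["tvec"],float),np.array(p["intrinsics"],float),None)[0].ravel().astype(int)
    print(n,u,v); v0,u0=max(v-50,0),max(u-65,0)
    ims.append(cv2.resize(p["image"][v0:v0+100,u0:u0+130],(390,300),interpolation=cv2.INTER_CUBIC))
    r=mark_of(p,"tab"); print([(wc(w(a["location"],p)),round(a["confidence"],2)) for a in r[:2]])
cv2.imwrite("pics/c1.png",np.hstack(ims)); st()
E
```

```text
side 312 234
[(array([-58.73, 456.39,  -1.65]), 0.63), (array([-43.99,   8.09, 125.33]), 0.48)]
top 302 239
[(array([ 2.5100e+00, -2.2747e+02, -2.2000e-01]), 0.47)]
10.89 [-45.    26.98 131.  ] [0.7 0.1 0.2] 0.3 0.0
```

View pics/c1.png

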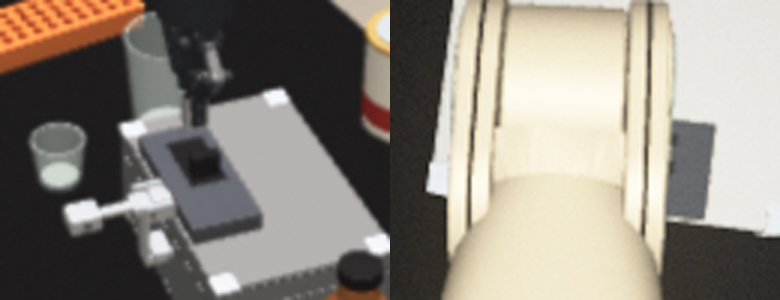

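```bash
python3 - <<'E'
from h import *
p=capture("side")
pts={"tab5top":(-45,5,151),"tab5foot":(-45,5,125),"tab40top":(-45,40,151),"tab40foot":(-45,40,125),"tcp":(-45,27,131),"tcp+20":(-45,27,151),"hc-":(-83,-65,125),"hc+":(-83,85,125)}
q=cv2.projectPoints(np.array([cw(*v) for v in pts.values()]),np.array(p["rvec"]),np.array(p["tvec"],float),np.array(p["intrinsics"],float),None)[0].reshape(-1,2)
for k,v in zip(pts,q): print(k,v.round(1),"crop",((v-[247,184])*3).round())
old=cv2.imread("pics/side0.png"); c=lambda im: cv2.resize(im[195:275,270:360],(390,346),interpolation=cv2.INTER_CUBIC)
cv2.imwrite("pics/c2.png",np.hstack([c(old),c(p["image"])]))
X,_,_=cloud(p); Y=np.c_[C*(X[:,0]-T[0])+S*(X[:,1]-T[1]),-S*(X[:,0]-T[0])+C*(X[:,1]-T[1]),X[:,2]]
k=(np.abs(Y[:,0]+45)<40)&(Y[:,1]>-60)&(Y[:,1]<85)&(Y[:,2]>132)&(Y[:,2]<200)
for z in range(132,200,8):
    s=Y[k&(Y[:,2]>=z)&(Y[:,2]<z+8)]
    if len(s): print(z,len(s),s.min(0).round(),s.max(0).round())
E
```

```text
tab5top [314.9 234.3] crop [204. 151.]
tab5foot [314.9 241.8] crop [204. 173.]
tab40top [310.4 227.2] crop [190. 130.]
tab40foot [310.4 234.6] crop [190. 152.]
tcp [312.1 235.5] crop [195. 155.]
tcp+20 [312.  229.8] crop [195. 137.]
hc- [310.9 259.9] crop [192. 228.]
hc+ [292.4 228.5] crop [136. 134.]
132 26 [-76. -41. 132.] [-21.  39. 140.]
140 25 [-58.  -6. 140.] [-32.  13. 148.]
148 32 [-59.  -5. 148.] [-31.   9. 155.]
156 2 [-47.  -8. 157.] [-41.  -2. 157.]
164 7 [-56.  18. 167.] [-36.  30. 171.]
172 17 [-57.  14. 172.] [-36.  28. 180.]
180 19 [-57.  13. 180.] [-35.  27. 188.]
188 28 [-57.  10. 188.] [-35.  28. 196.]
196 5 [-58.  14. 196.] [-44.  24. 200.]
```

View pics/c2.png

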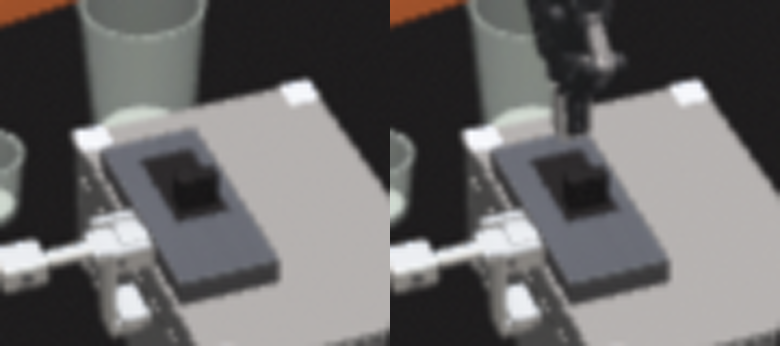

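The closed fingertips passed above the tab: they sit about 30 mm higher than the reported TCP, and the tab has not moved. I'll go back and touch the housing to measure the offset.

```bash
python3 - <<'E'
from h import *
movel(cw(-45,27,145),100)
movel(cw(-45,-32,145),120); movel(cw(-45,-32,115),100,until_force=4); st()
print(movel(cw(-45,-32,75),20,until_force=4)); s=st()
E
```

```text
12.32 [-45.53 -31.54 114.47] [ 0.1 -0.2  0.1] -0.5 0.0
True
13.57 [-45.07 -31.99  89.64] [-1.1 -0.1  5.3] -0.3 2.0
```

The touch shows the true tip is 35 mm above the reported TCP. I'll correct for that and push the tab.

```bash
cat >> h.py <<'E'
DZ=-35.4
E
python3 - <<'E'
from h import *
z=131+DZ
movel(cw(-45,-32,z),60); movel(cw(-45,-22,z),40,until_force=4); st()
print(movel(cw(-45,27,z),10,until_force=6)); s=st()
E
```

```text
14.23 [-45.22 -21.64  95.38] [-0.1  0.1 -0.1] -0.0 0.0
True
17.98 [-45.19  20.18  95.29] [ 0.5 -0.8  0.9] -0.1 0.5
```

```bash
python3 - <<'E'
from h import *
st()
print(movel(cw(-45,26,95.6),8,until_force=5)); st()
p=capture("side"); st()
r=mark_of(p,"tab"); print([(wc(w(a["location"],p)),round(a["confidence"],2)) for a in r[:3]])
old=cv2.imread("pics/side0.png"); c=lambda im: cv2.resize(im[195:275,270:360],(390,346),interpolation=cv2.INTER_CUBIC)
cv2.imwrite("pics/c3.png",np.hstack([c(old),c(p["image"])]))
E
```

```text
17.98 [-45.19  20.18  95.29] [ 0.5 -0.8  0.9] -0.1 0.5
True
18.44 [-45.98  19.87  94.5 ] [ 0.7 -0.8  1.2] -0.2 0.6
18.49 [-46.08  19.84  94.35] [ 1.1 -1.2  1.1] 0.1 0.5
[]
```

View pics/c3.png

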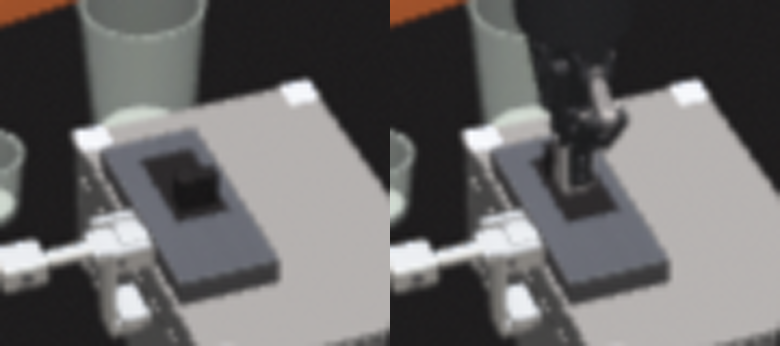

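```bash
python3 - <<'E'
from h import *
movel(cw(-46,12,95.6),60); movel(cw(-46,8,140),150)
movel(cw(-165,0,115),150); gripper_to(60,60); st()
ims=[]
for n in("side","top"):
    p=capture(n)
    for l in("tab","latch_grip","latch_pivot"):
        r=mark_of(p,l); print(n,l,[(wc(w(a["location"],p)),round(a["confidence"],2)) for a in r[:2]])
    c=p["image"][185:285,250:380] if n=="side" else p["image"][215:315,245:375]
    ims.append(cv2.resize(c,(390,300),interpolation=cv2.INTER_CUBIC))
cv2.imwrite("pics/c4.png",np.hstack(ims))
E
```

```text
20.82 [-1.6495e+02 -1.0000e-02  1.1500e+02] [ 0.6 -0.2 -0.2] 60.2 0.0
side tab [(array([-46.68,  41.41, 126.81]), 0.39)]
side latch_grip [(array([-161.66,   -4.86,  114.72]), 0.57)]
side latch_pivot [(array([-103.13,    0.9 ,  110.25]), 0.58)]
top tab [(array([-46.09,  40.13, 128.41]), 0.56), (array([  4.81, 239.56,   2.63]), 0.21)]
top latch_grip []
top latch_pivot [(array([-103.94,    0.74,  110.12]), 0.75)]
```

View pics/c4.png

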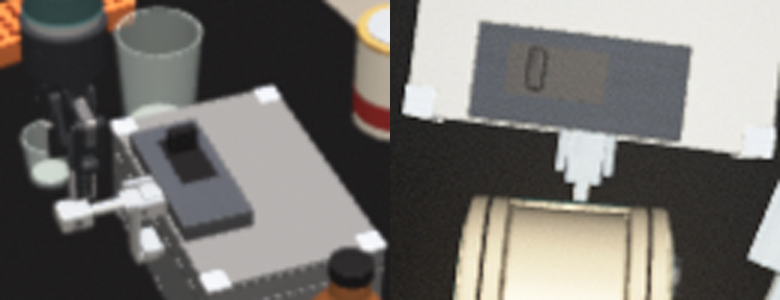

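The tab now sits at y≈40 mm, 35 mm aside (crop left 180,140; right 537,68). The open gripper hangs over the grip block (75,212). Next: pinch the grip and test whether the latch is free.

```bash
cat >> h.py <<'E'
def arc(ref,lat,lid=0):  # eef case point for latch/lid angles, ref = eef at 0,0
    v=np.array([-105-60*np.cos(lat)-85, 113+60*np.sin(lat)-75])
    c,s=np.cos(lid),np.sin(lid); x,z=85+v[0]*c+v[1]*s, 75-v[0]*s+v[1]*c
    return cw(ref[0]+x+165, ref[1], ref[2]+z-113)
E
python3 - <<'E'
from h import *
print("hit",movel(cw(-165,0,57),80,until_force=6)); st()
gripper_to(15,60); s=st()
ref=wc(s["eef_pos"]); np.save("ref.npy",ref)
print(movel(arc(ref,0.25),25,until_force=12)); st()
E
```

```text
hit False
22.1 [-1.6453e+02  3.0000e-02  5.7340e+01] [ 0.6  0.  -0.6] 60.1 0.0
22.5 [-164.54   -1.     57.68] [-0.9 -5.6  3.7] 25.3 60.4
False
23.28 [-162.74   -0.96   72.72] [-1.4 -4.2  1.7] 25.2 60.0
```

```bash
python3 - <<'E'
from h import *
ref=np.load("ref.npy")
for l in (.45,.65,.85,1.0,1.12):
    h=movel(arc(ref,l),40,until_force=25); st()
    if h: print("hit",l); break
sleep(.15)
r=np.array(wc(get_state()["eef_pos"]))-ref; print("latch",np.arctan2(r[2],60-r[0]))
E
```

```text
23.73 [-158.48   -0.98   84.25] [-2.4 -3.4  2.6] 25.3 60.1
24.18 [-152.06   -0.98   94.57] [-3.8 -3.5  3.7] 25.1 60.3
24.63 [-143.26   -1.04  103.69] [-5.  -2.6  4.6] 25.4 60.4
25.01 [-135.25   -1.06  109.36] [-3.6 -3.8  5.5] 25.0 60.6
25.34 [-129.12   -1.04  112.58] [-2.  -3.3  4. ] 25.1 60.6
latch 1.150124992514236
```

```bash
python3 - <<'E'
from h import *
ref=np.load("ref.npy")
for l,d in ((1.2,0),(1.2,.15),(1.2,.3),(1.2,.45),(1.2,.6),(1.2,.72),(1.2,.85)):
    h=movel(arc(ref,l,d),60,until_force=40); st()
    if h: print("hit",d); break
sleep(.2); st()
p=capture("side"); cv2.imwrite("pics/c5.png",p["image"][100:340,180:500])
E
```

```text
25.74 [-126.18   -1.06  113.9 ] [-4.3 -3.3  5.5] 25.4 60.5
26.47 [-109.01   -1.1   145.52] [-3.1 -3.3 -1.3] 25.1 59.7
27.19 [-87.79  -1.14 173.45] [-4.  -3.5 -1.5] 24.9 59.8
27.92 [-63.48  -1.17 197.26] [-3.2 -4.7 -1.8] 25.2 59.7
28.64 [-35.8   -1.2  217.29] [-3.5 -4.5 -1.9] 24.9 59.7
29.26 [-11.15  -1.26 230.5 ] [-3.9 -5.3 -0.9] 25.0 59.7
29.91 [ 16.95  -1.27 241.27] [-2.1 -4.7 -1.4] 25.3 59.7
30.11 [ 16.93  -1.24 241.28] [-2.9 -4.2 -1.9] 25.3 59.7
```

View pics/c5.png

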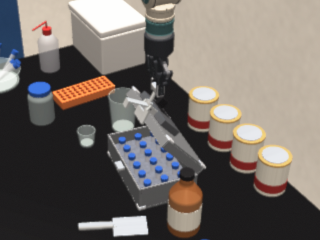

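The lid is up at about 0.85 rad, with the gripper still holding the latch grip. Now I'll release and retreat.

```bash
python3 - <<'E'
from h import *
gripper_to(50,30); st()
e=wc(get_state()["eef_pos"])
print(movel(cw(e[0],e[1],e[2]+100),80,until_force=15)); sleep(.3); st()
ims=[]
for n in("side","top"):
    p=capture(n)
    for l in("latch_grip","latch_pivot","tab"):
        r=mark_of(p,l); print(n,l,[(wc(w(a["location"],p)),round(a["confidence"],2)) for a in r[:2]])
    ims.append(p["image"][100:340,180:500] if n=="side" else p["image"][120:360,150:470])
cv2.imwrite("pics/c6.png",np.hstack(ims))
print("expected grip", wc(arc([-165,0,113],1.2,.85)),"pivot x,z",85-190*np.cos(.85)+38*np.sin(.85),75+190*np.sin(.85)+38*np.cos(.85))
E
```

```text
30.52 [ 16.95  -0.31 241.42] [-0.4 -0.  -0.3] 49.8 0.0
False
32.23 [ 1.6800e+01 -3.4000e-01  3.4115e+02] [-0.7 -0.2  0.1] 50.1 0.0
side latch_grip [(array([-12.32,  -1.35, 243.  ]), 0.57)]
side latch_pivot [(array([-14.23,   0.66, 244.47]), 0.88)]
side tab [(array([ 35.77,  42.24, 206.22]), 0.46)]
top latch_grip []
top latch_pivot []
top tab []
expected grip [ 15.82  -0.   296.06] pivot x,z -11.848142322815491 242.82263652028493
```

View pics/c6.png

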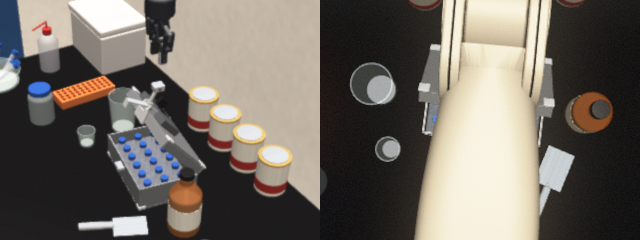

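The lid stands open at about 0.85 rad: the pivot was found where that angle predicts. The latch is up (grip at 157,87), the tab is still aside, the gripper is clear and the glassware stands where it was.

```bash
python3 -c "
from rig import *
print(close_job())"
```

```text
the job is handed in; nothing more can be done
None
```

I handed the job in with the tab at its end stop (about 35 mm aside), the latch swung up to its stop, the lid holding at about 0.85 rad (49°) and the gripper clear. By the last pictures nothing around the case moved, and I got no verdict back.

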